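# Find the grinding vial with the forgotten ball

## Task

One of the three sealed grinding vials still has its loose ball inside; they are packed unevenly, so weight tells nothing: pick them up and rock or shake them to find the one in which the ball rolls, and lay the others back flat where they lay. Seat the rattling vial, and no other, in the saddle of the touch mixer and press it fully down for a good second to knock the ball free of powder, then present it: finish while still holding it level and still a hand's breadth above the white mortar, ready for opening. Leave the timer and the sample bottle alone.

Things in the scene. Friction and masses are not known exactly. Their poses are not given: they have to be found in the camera images.
- vial_a: one of three identical sealed steel grinding vials: a lying cylinder 124 mm long along its x axis, bare body 48 mm across over the middle 70 mm, hexagon screw caps 27 mm long, 54 mm across flats at both ends; it lies on a cap flat. Origin: under its middle at bench level, 27 mm below the axis; z up. Grip the bare middle from above
- vial_b: as vial_a. Each weighs 0.2 to 0.75 kg, at random. The bore, 108 x 34 mm, of one of the three holds a loose ball (28 mm, 0.17 kg); in the others nothing moves. Tipped end down by 10 degrees or more the ball rolls to the low end; levelled, it stays there, 40 mm off the middle (0.07 N m about the middle, one way or the other)
- vial_c: as vial_a and vial_b; which of the three holds the ball, and which lies where in the row, differs each time. They lie side by side about 120 mm apart
- mixer_saddle (a point): centre of the upper face of the touch mixer's rubber saddle when up, 76 mm above the bench. Its x axis is the line on which the vial's axis shall lie. Saddle plate 64 mm (x) x 60 mm, four corner nubs 7 mm high stand 21 mm or more to either side of that line and 22 to 32 mm from the centre along it; the vial's bare body rests on the plate. The round white mixer body is 116 mm wide
- mixer_head (a joint): how far the sprung saddle is pressed down: 0 up, 0.008 m fully down. Starts to yield at 8 N, fully down at 16 N
- mortar: white mortar, an open bowl 82 mm wide, 44 mm high, loose on the bench beyond the mixer; origin under its middle
- timer: cream bench timer 62 x 62 x 20 mm, a bystander; origin under its middle
- sample_bottle: small white capped bottle 32 mm wide, 68 mm high, a bystander; origin under its middle

How it is judged (in metres and radians):
On the way:
1. the vial with the ball is held pressed fully down in the mixer's saddle (value of joint mixer_head above 0.0068 m and ((distance between ball_c0 and vial_a below 0.075 m and horizontal distance between vial_a and mixer_saddle below 0.012 m and angle between the x axis of vial_a and the x axis of mixer_saddle, either way round below 0.2 rad and contact force between vial_a and the fingers above 2 N) or (distance between ball_c0 and vial_b below 0.075 m and horizontal distance between vial_b and mixer_saddle below 0.012 m and angle between the x axis of vial_b and the x axis of mixer_saddle, either way round below 0.2 rad and contact force between vial_b and the fingers above 2 N) or (distance between ball_c0 and vial_c below 0.075 m and horizontal distance between vial_c and mixer_saddle below 0.012 m and angle between the x axis of vial_c and the x axis of mixer_saddle, either way round below 0.2 rad and contact force between vial_c and the fingers above 2 N))), for 0.8 s.
At the end, for the whole second after the job is handed in: the vial with the ball is held by the fingers alone, level within 0.2 rad, still, its middle within 50 mm of the mortar's and its underside level 100 to 250 mm above the bench; the other two lie flat, released, within 60 mm of where they lay (((distance between ball_c0 and vial_a below 0.075 m and horizontal distance between vial_a and mortar below 0.05 m and height (world z) of vial_a between 0.1 and 0.25 m and angle between vial_a's own z axis and vertical below 0.2 rad and linear speed of vial_a below 0.03 m/s and contact force between vial_a and the fingers above 2 N and contact force between vial_a and mortar below 0.1 N and height (world z) of vial_b between -0.003 and 0.004 m and angle between each of vial_b, vial_c's own z axis and vertical below 0.1 rad and distance of each of vial_b, vial_c from where it was at the start of the episode below 0.06 m and linear speed of each of vial_b, vial_c below 0.02 m/s and contact force between each of vial_b, vial_c and the fingers below 0.1 N and height (world z) of vial_c between -0.003 and 0.004 m) or (distance between ball_c0 and vial_b below 0.075 m and horizontal distance between vial_b and mortar below 0.05 m and height (world z) of vial_b between 0.1 and 0.25 m and angle between vial_b's own z axis and vertical below 0.2 rad and linear speed of vial_b below 0.03 m/s and contact force between vial_b and the fingers above 2 N and contact force between vial_b and mortar below 0.1 N and height (world z) of vial_a between -0.003 and 0.004 m and angle between each of vial_a, vial_c's own z axis and vertical below 0.1 rad and distance of each of vial_a, vial_c from where it was at the start of the episode below 0.06 m and linear speed of each of vial_a, vial_c below 0.02 m/s and contact force between each of vial_a, vial_c and the fingers below 0.1 N and height (world z) of vial_c between -0.003 and 0.004 m) or (distance between ball_c0 and vial_c below 0.075 m and horizontal distance between vial_c and mortar below 0.05 m and height (world z) of vial_c between 0.1 and 0.25 m and angle between vial_c's own z axis and vertical below 0.2 rad and linear speed of vial_c below 0.03 m/s and contact force between vial_c and the fingers above 2 N and contact force between vial_c and mortar below 0.1 N and height (world z) of vial_a between -0.003 and 0.004 m and angle between each of vial_a, vial_b's own z axis and vertical below 0.1 rad and distance of each of vial_a, vial_b from where it was at the start of the episode below 0.06 m and linear speed of each of vial_a, vial_b below 0.02 m/s and contact force between each of vial_a, vial_b and the fingers below 0.1 N and height (world z) of vial_b between -0.003 and 0.004 m))); the arm keeps its last pose, push and grip.
It fails at once if a vial without the ball is pressed on the mixer (value of joint mixer_head above 0.003 m and horizontal distance between ball_c0 and mixer_saddle above 0.09 m).
It fails at once if the timer or the sample bottle is disturbed (distance of any of timer, sample_bottle from where it was at the start of the episode above 0.03 m or angle between sample_bottle's own z axis and vertical above 0.4 rad).
It fails at once if the mortar is knocked away or tipped (distance of mortar from where it was at the start of the episode above 0.04 m or angle between mortar's own z axis and vertical above 0.3 rad).
It also fails if it takes over 67 s, if anything falls off the work surface, if the arm or the gripper's body presses on something with over 40 N, if the wrist force passes 120 N, or if a joint passes its speed limit or range.

## Robot

A 7-joint arm with a two-finger parallel gripper is mounted at the origin on the work surface; the furniture and walls round the work are solid. World frame = base frame: x ahead of the robot, y to its left, z up, the work surface at z = 0. Lengths are in mm, angles in rad, forces in N, time in s.
With the tool pointing down it reaches from about 400 to 875 mm from the base axis. Payload 4.4 kg.
Tool frame: the origin (TCP) lies midway between the tips of the shut fingers; the grasp point (between the pads) lies 19 mm behind it; z points along the fingers, y is the line along which they close (so a half turn about z gives the same grasp; the last joint's range is limited). The gripper opens to 85 mm and grips with 20 to 120 N. Pads are 22 mm wide; open, the fingers measure 114 mm over their backs; the gripper's body (76 mm by 85 mm) begins 54 mm behind the grasp point. The pads swing forward as they close: fully open they stand 13 mm farther back than shut.
Start: joints at [-1.401, 0.628, 0.038, 1.517, -0.027, 0.996, -0.02], TCP at [151.828, 632.033, 231.313] pointing down, gripper open.
Joint ranges: [-3.06, 3.06], [-0.37, 2.12], [-1.25, 1.32], [0.18, 2.47], [-1.1, 4.24], [0.23, 1.98], [-2.94, 2.94]. Speed limits (rad/s): [2.57, 2.57, 3.14, 3.14, 3.14, 3.14, 3.14].

## Interface

Orientations are given as [roll, pitch, yaw] about the fixed x, y, z axes, in that order (R = Rz(yaw) Ry(pitch) Rx(roll)).
In Python, from cell import ctrl, get_image, get_calibration gives the robot as it stands.
- The arm moves only by the shell command python3 -m creep 'ROWS'. ROWS is JSON, a list of rows, each an object of numbers: "dx", "dy", "dz": the shift along the world's x, y, z normalised to -1 to 1, where 1 is 0.4 m; "rx", "ry", "rz": the turn, a rotation vector about the world's x, y, z normalised to -1 to 1, where 1 is 2 pi rad; "grip": the closure, from -1 (fully open) to 1 (shut). A call has exactly 5 rows; each row is the pose to reach, as a shift and turn from the pose commanded when the call began, turning the shorter way round; what a row does not reach only later rows make up. A row lasts 1/8 s, in which the tool goes at most 62.5 mm and 10.7 degrees, less where a joint would pass 70% of its speed; a pose out of reach is approached as far as the arm can. A call with a number of a shift or a turn outside -1 to 1 is refused whole. A call with a gripper value outside its range is refused whole. The fingers move at their own pace and stop on an object; the grip force is fixed at half the most. Time passes only in rows, so rows that repeat a pose let the fingers close, or fill a call up. It gives the time, the measured TCP pose, the force, the opening and the grip force at its end, in the units of the state.
- ctrl.read_state(): the state, without advancing time (a new reading comes with each control period).
- get_image(name): name is "side" or "top" or "wrist"; returns the picture (420x560x3 uint8, red, green, blue); there is no depth.
- get_calibration(name): a dict with "mtx" (3x3 intrinsics, pixels), "world_from_camera" (4x4, takes a point from camera to world coordinates). Camera axes: x right, y down, z forward; pixel columns grow to the right and rows downward; lengths in mm; the calibration is good to about 2 mm. A picture is of the moment at which its call begins: read the wrist's pose just before it. get_calibration takes no time and is no camera call; for the wrist camera it gives the pose at the moment of the call.
- ctrl.finish_job(): hands the job in; it is judged then, once.
The state is a dict: "clock": time; "qpos": joint angles; "qd": joint speeds; "tau": joint torques, N m; "eef_pos": TCP position; "tool_rot": TCP orientation; "force": force on the tool from outside, world axes, zero at the start; "torque": the same for the moment, N m; "width": finger opening in mm; "gripper_force": force on a finger pad.
Only numpy, scipy, OpenCV 4.12 (cv2) and the standard library are available. Lean on these libraries where they do the work, as an engineer would, in place of code of your own. Each camera call takes 0.05 s, during which the arm holds its last target. There are 200 camera calls.

## Working session

There is one attempt and no reset: what is moved stays moved. The work goes in short steps, Python scripts to look and compute and a shell command to move; the robot and the scene stay as the last step left them, time stands still between calls to the robot, and variables do not carry over. Pictures are saved under pics/ and viewed, at most 10 in all, crops included, and the job is handed in when it is done.

```bash
mkdir -p pics
cat > h.py <<'E'
import numpy as np, cv2
from cell import ctrl, get_image, get_calibration
def ray(name,uv,z,cal=None):
    c=cal or get_calibration(name); K=np.array(c["mtx"]);T=np.array(c["world_from_camera"])
    d=T[:3,:3]@np.linalg.solve(K,[uv[0],uv[1],1.]);o=T[:3,3]
    return o+d*(z-o[2])/d[2]
E
python3 - <<'E'
from h import *
for n in("top","side"):
    im=get_image(n);cv2.imwrite(f"pics/{n}0.png",im[:,:,::-1]);c=get_calibration(n);print(n,np.round(c["mtx"],1).tolist(),np.round(c["world_from_camera"],3).tolist())
print(ctrl.read_state())
E
```

```text
top [[452.8, 0.0, 283.3], [0.0, 452.8, 204.7], [0.0, 0.0, 1.0]] [[0.025, -0.997, 0.068, 435.117], [-1.0, -0.025, -0.0, 149.167], [0.002, -0.068, -0.998, 944.419], [0.0, 0.0, 0.0, 1.0]]
side [[435.0, 0.0, 284.9], [0.0, 435.0, 204.2], [0.0, 0.0, 1.0]] [[1.0, -0.011, -0.02, 502.183], [0.009, -0.59, 0.807, -552.527], [-0.021, -0.807, -0.59, 612.081], [0.0, 0.0, 0.0, 1.0]]
{'clock': 0.1, 'qpos': array([-1.400797  ,  0.62920438,  0.03846246,  1.51829759, -0.02702674,
        0.99630698, -0.02001034]), 'qd': array([ 0.00026764, -0.00229441,  0.00119653, -0.00311937, -0.0004359 ,
        0.00260987, -0.00065406]), 'tau': array([ 4.50780193e-03, -5.64536369e+01,  1.23060454e+00, -1.93972743e+01,
        1.12584379e-02,  5.40744164e-03,  2.92682512e-05]), 'eef_pos': array([151.69228309, 631.46137968, 230.50382359]), 'tool_rot': array([-3.13989450e+00,  3.20152017e-06,  2.90575345e+00]), 'force': array([0.1893381 , 0.42236058, 0.13757114]), 'torque': array([ 0.02012872,  0.03891744, -0.02190632]), 'gripper_force': 0.0, 'width': 85.590630524661}
```

View pics/top0.png

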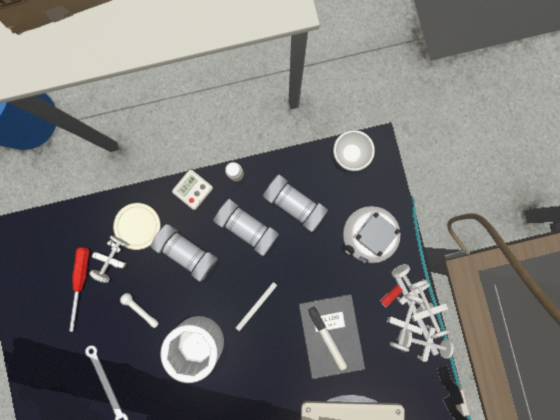

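View pics/side0.png

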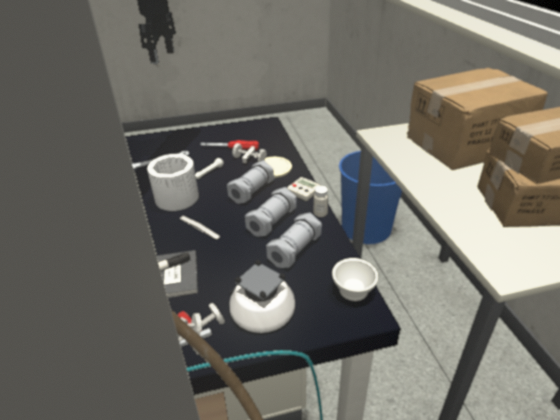

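The top view shows three vials at about (295,203), (246,228) and (185,253). The saddle is at (378,235), the mortar at (354,151), the timer at (192,190) and the bottle at (234,171). The side view agrees. Next I'll measure them.

```bash
cat > m.py <<'E'
from h import *
im=cv2.imread("pics/top0.png");hsv=cv2.cvtColor(im,cv2.COLOR_BGR2HSV)
m=((hsv[:,:,2]>60)).astype(np.uint8)*255
m=cv2.morphologyEx(m,cv2.MORPH_CLOSE,np.ones((3,3)))
out=cv2.resize(im,None,fx=3,fy=3,interpolation=cv2.INTER_CUBIC)
cal=get_calibration("top")
for c in cv2.findContours(m[130:280,110:420].copy(),cv2.RETR_EXTERNAL,cv2.CHAIN_APPROX_NONE,offset=(110,130))[0]:
    if cv2.contourArea(c)<150: continue
    r=cv2.minAreaRect(c);b=cv2.boxPoints(r)
    w=[ray("top",p,27,cal)[:2] for p in b]
    e=[w[1]-w[0],w[2]-w[1]];L=[np.linalg.norm(x) for x in e];k=int(L[1]>L[0])
    print(np.round(r[0]),"z27",ray("top",r[0],27,cal).round(),"L",np.round(L),"axis",round(np.degrees(np.arctan2(e[k][1],e[k][0]))%180,1))
    cv2.polylines(out,[np.int32(b*3+1)],True,(0,255,0),1)
cv2.imwrite("pics/ov.png",out[390:810,420:1220])
E
python3 m.py
```

```text
[264. 204.] z27 [497. 187.  27.] L [634. 304.] axis 91.4
```

View pics/ov.png

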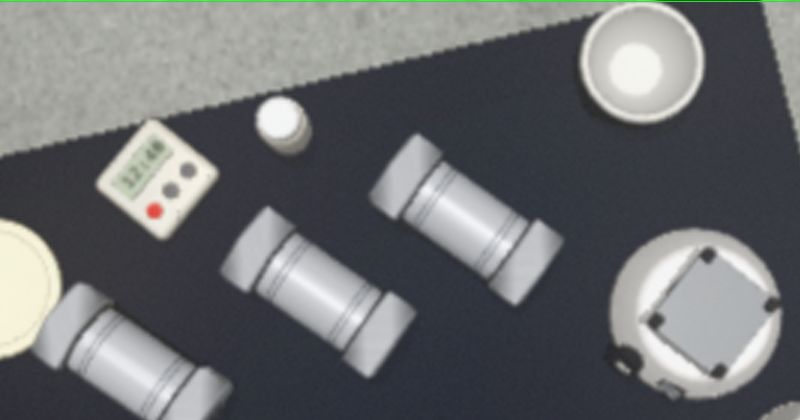

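The crop shows the saddle plate with four nubs at native pixels about (376,215), (397,231), (379,254) and (359,237). The spacings are nearly square, so I'll confirm the axis with the wrist camera later. Next I'll measure each vial on its own.

```bash
cat > m.py <<'E'
from h import *
im=cv2.imread("pics/top0.png");g=cv2.cvtColor(im,cv2.COLOR_BGR2GRAY);cal=get_calibration("top")
def comp(seed,half,thr=85):
    m=np.zeros_like(g);x,y=seed;s=np.s_[y-half:y+half,x-half:x+half];m[s]=(g[s]>thr)*255
    m=cv2.morphologyEx(m,cv2.MORPH_OPEN,np.ones((2,2)))
    m=cv2.morphologyEx(m,cv2.MORPH_CLOSE,np.ones((5,5)))
    n,l,st,ce=cv2.connectedComponentsWithStats(m); k=l[y,x]
    return cv2.findContours((l==k).astype(np.uint8),cv2.RETR_EXTERNAL,cv2.CHAIN_APPROX_NONE)[0][0]
for s,h,z in[((295,203),38,27),((246,228),38,27),((185,253),38,27)]:
    c=comp(s,h);r=cv2.minAreaRect(c);b=cv2.boxPoints(r)
    w=[ray("top",p,z,cal)[:2] for p in b];e=[w[1]-w[0],w[2]-w[1]];L=[np.linalg.norm(x) for x in e];k=int(L[1]>L[0])
    print(s,np.round(r[0]),ray("top",r[0],z,cal).round(),"L",np.round(L),"axis",round(np.degrees(np.arctan2(e[k][1],e[k][0]))%180,1))
o=lambda u,v:((u+420)/3,(v+390)/3)
N=np.array([ray("top",o(*p),83,cal)[:2] for p in[(708,255),(772,304),(718,371),(656,320)]])
print("saddle",N.mean(0).round(),[np.linalg.norm(N[i]-N[i-1]).round(1) for i in range(4)],[np.degrees(np.arctan2(*(N[i]-N[i-1])[::-1])).round(1) for i in range(4)])
print("mortar",ray("top",o(642,63),44,cal).round(),"bottle",ray("top",o(281,118),68,cal).round(),"timer",ray("top",o(158,180),20,cal).round())
# side check
cs=get_calibration("side");P=np.linalg.inv(cs["world_from_camera"])
for p in [(*N.mean(0),76)]:
    q=cs["mtx"]@(P@[*p,1])[:3];print((q/q[2]).round())
E
python3 m.py
```

```text
(295, 203) [296. 203.] [501. 124.  27.] L [ 58. 129.] axis 55.5
(246, 228) [246. 228.] [449. 223.  27.] L [ 57. 129.] axis 56.6
(185, 253) [176. 248.] [405. 363.  27.] L [ 63. 168.] axis 55.8
saddle [442. -32.] [np.float64(53.1), np.float64(50.7), np.float64(54.7), np.float64(50.4)] [np.float64(-37.7), np.float64(-126.3), np.float64(141.9), np.float64(51.8)]
mortar [608.  10.  44.] bottle [561. 247.  68.] timer [523. 335.  20.]
[259. 279.   1.]
```

```bash
python3 -m creep '[{"dx":0.31,"dy":-0.36,"dz":0,"rz":-0.15},{"dx":0.61,"dy":-0.72,"dz":-0.04,"rz":-0.3},{"dx":0.61,"dy":-0.72,"dz":-0.04,"rz":-0.307},{"dx":0.61,"dy":-0.72,"dz":-0.04,"rz":-0.307},{"dx":0.61,"dy":-0.72,"dz":-0.04,"rz":-0.307}]'
```

```text
$[0]: bad value
```

```bash
python3 -m creep '[{"dx":0.31,"dy":-0.36,"dz":0,"rx":0,"ry":0,"rz":-0.15,"grip":-1},{"dx":0.61,"dy":-0.72,"dz":-0.04,"rx":0,"ry":0,"rz":-0.3,"grip":-1},{"dx":0.61,"dy":-0.72,"dz":-0.04,"rx":0,"ry":0,"rz":-0.307,"grip":-1},{"dx":0.61,"dy":-0.72,"dz":-0.04,"rx":0,"ry":0,"rz":-0.307,"grip":-1},{"dx":0.61,"dy":-0.72,"dz":-0.04,"rx":0,"ry":0,"rz":-0.307,"grip":-1}]'
```

```text
clock: 0.72
eef_pos: [354.6, 392.2, 218.4]
tool_rot: [-3.142, 0.0, 1.962]
force: [1.2, 1.2, -0.9]
width: 85.6
gripper_force: 0.0
```

```bash
python3 -m creep '[{"dx":0.1,"dy":-0.11,"dz":-0.03,"rx":0,"ry":0,"rz":-0.15,"grip":-1},{"dx":0.1,"dy":-0.11,"dz":-0.03,"rx":0,"ry":0,"rz":-0.15,"grip":-1},{"dx":0.1,"dy":-0.11,"dz":-0.03,"rx":0,"ry":0,"rz":-0.15,"grip":-1},{"dx":0.1,"dy":-0.11,"dz":-0.03,"rx":0,"ry":0,"rz":-0.15,"grip":-1},{"dx":0.1,"dy":-0.11,"dz":-0.03,"rx":0,"ry":0,"rz":-0.15,"grip":-1}]'
python3 - <<'E'
from h import *
s=ctrl.read_state();print(s["eef_pos"].round(1),s["tool_rot"].round(3),s["qpos"].round(2))
c=get_calibration("wrist");im=get_image("wrist");cv2.imwrite("pics/w1.png",im[:,:,::-1])
np.savez("w1.npz",**{k:np.array(v) for k,v in c.items()})
E
```

```text
clock: 1.35
eef_pos: [393.4, 349.8, 206.3]
tool_rot: [-3.141, 0.001, 1.025]
force: [-0.0, 0.1, -0.9]
width: 85.7
gripper_force: 0.0
[393.4 349.8 206.3] [-3.141e+00  1.000e-03  1.025e+00] [-1.16  0.54  0.56  1.9  -0.39  0.81 -0.93]
```

View pics/w1.png

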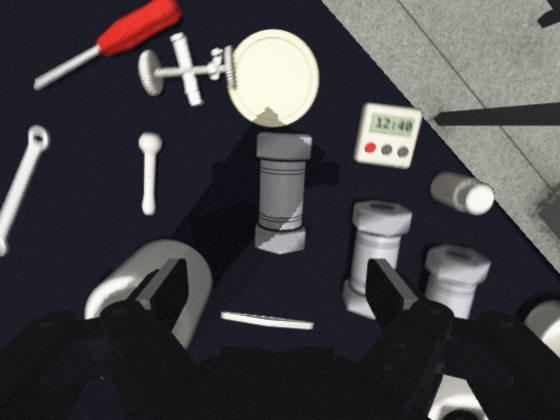

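The wrist view shows the shaded vial upright in the picture, with its bare body from (285,160) to (281,228).

Run:
```python
from h import *
c=get_calibration("wrist")
a=ray("wrist",(285,160),51,c);b=ray("wrist",(281,228),51,c);print(a.round(),b.round(),((a+b)/2).round(),np.linalg.norm(a-b).round(),np.degrees(np.arctan2(*(a-b)[1::-1])).round(1))
for u in(260,303):print(ray("wrist",(u,194),30,c).round())
T=np.array(c["world_from_camera"]);print(T[:3,3].round())
```

```text
[419. 378.  51.] [379. 319.  51.] [399. 348.  51.] 71.0 55.5
[376. 358.  30.]
[416. 334.  30.]
[429. 410. 349.]
```

```bash
python3 -m creep '[{"dx":0.011,"dy":-0.0095,"dz":-0.1,"rx":0,"ry":0,"rz":-0.0085,"grip":-1},{"dx":0.011,"dy":-0.0095,"dz":-0.24,"rx":0,"ry":0,"rz":-0.0085,"grip":-1},{"dx":0.011,"dy":-0.0095,"dz":-0.36,"rx":0,"ry":0,"rz":-0.0085,"grip":-1},{"dx":0.011,"dy":-0.0095,"dz":-0.45,"rx":0,"ry":0,"rz":-0.0085,"grip":-1},{"dx":0.011,"dy":-0.0095,"dz":-0.498,"rx":0,"ry":0,"rz":-0.0085,"grip":-1}]'
python3 -m creep '[{"dx":0,"dy":0,"dz":0,"rx":0,"ry":0,"rz":0,"grip":-1},{"dx":0,"dy":0,"dz":0,"rx":0,"ry":0,"rz":0,"grip":1},{"dx":0,"dy":0,"dz":0,"rx":0,"ry":0,"rz":0,"grip":1},{"dx":0,"dy":0,"dz":0,"rx":0,"ry":0,"rz":0,"grip":1},{"dx":0,"dy":0,"dz":0,"rx":0,"ry":0,"rz":0,"grip":1}]'
```

```text
clock: 2.02
eef_pos: [397.0, 345.4, 5.2]
tool_rot: [-3.14, 0.003, 0.98]
force: [-0.4, -0.1, 0.1]
width: 85.5
gripper_force: 0.0
clock: 2.65
eef_pos: [398.5, 346.8, 8.8]
tool_rot: [3.141, -0.002, 0.979]
force: [-0.9, -0.1, 5.5]
width: 47.3
gripper_force: 61.7
```

```bash
python3 -m creep '[{"dx":0,"dy":0,"dz":0.08,"rx":0,"ry":0,"rz":0,"grip":1},{"dx":0,"dy":0,"dz":0.19,"rx":0,"ry":0,"rz":0,"grip":1},{"dx":0,"dy":0,"dz":0.27,"rx":0,"ry":0,"rz":0,"grip":1},{"dx":0,"dy":0,"dz":0.3,"rx":0,"ry":0,"rz":0,"grip":1},{"dx":0,"dy":0,"dz":0.3,"rx":0,"ry":0,"rz":0,"grip":1}]'
python3 -m creep '[{"dx":0,"dy":0,"dz":0,"rx":-0.023,"ry":0.016,"rz":0,"grip":1},{"dx":0,"dy":0,"dz":0,"rx":-0.046,"ry":0.031,"rz":0,"grip":1},{"dx":0,"dy":0,"dz":0,"rx":-0.046,"ry":0.031,"rz":0,"grip":1},{"dx":0,"dy":0,"dz":0,"rx":-0.046,"ry":0.031,"rz":0,"grip":1},{"dx":0,"dy":0,"dz":0,"rx":-0.046,"ry":0.031,"rz":0,"grip":1}]'
cat > r.py <<'E'
from h import *
s=ctrl.read_state();t=s["torque"];f=s["force"]
print("TQ",t.round(3),"F",f.round(2),"pitch-axis torque",round(float(t@[-.829,.559,0]),3),"qd",abs(s["qd"]).max().round(3))
E
python3 r.py
```

```text
clock: 3.28
eef_pos: [397.9, 346.5, 127.7]
tool_rot: [-3.141, -0.001, 0.978]
force: [0.4, 0.1, -3.8]
width: 46.8
gripper_force: 64.1
clock: 3.9
eef_pos: [397.6, 344.9, 127.7]
tool_rot: [-3.141, 0.348, 0.976]
force: [0.8, -0.4, -3.7]
width: 47.0
gripper_force: 64.0
TQ [ 0.423 -0.351  0.011] F [ 0.75 -0.42 -3.68] pitch-axis torque -0.547 qd 0.01
```

```bash
python3 -m creep '[{"dx":0,"dy":0,"dz":0,"rx":0.023,"ry":-0.016,"rz":0,"grip":1},{"dx":0,"dy":0,"dz":0,"rx":0.046,"ry":-0.031,"rz":0,"grip":1},{"dx":0,"dy":0,"dz":0,"rx":0.046,"ry":-0.031,"rz":0,"grip":1},{"dx":0,"dy":0,"dz":0,"rx":0.046,"ry":-0.031,"rz":0,"grip":1},{"dx":0,"dy":0,"dz":0,"rx":0.046,"ry":-0.031,"rz":0,"grip":1}]'; python3 r.py
python3 -m creep '[{"dx":0,"dy":0,"dz":0,"rx":0.023,"ry":-0.016,"rz":0,"grip":1},{"dx":0,"dy":0,"dz":0,"rx":0.046,"ry":-0.031,"rz":0,"grip":1},{"dx":0,"dy":0,"dz":0,"rx":0.046,"ry":-0.031,"rz":0,"grip":1},{"dx":0,"dy":0,"dz":0,"rx":0.046,"ry":-0.031,"rz":0,"grip":1},{"dx":0,"dy":0,"dz":0,"rx":0.046,"ry":-0.031,"rz":0,"grip":1}]' >/dev/null; python3 r.py
python3 -m creep '[{"dx":0,"dy":0,"dz":0,"rx":-0.023,"ry":0.016,"rz":0,"grip":1},{"dx":0,"dy":0,"dz":0,"rx":-0.046,"ry":0.031,"rz":0,"grip":1},{"dx":0,"dy":0,"dz":0,"rx":-0.046,"ry":0.031,"rz":0,"grip":1},{"dx":0,"dy":0,"dz":0,"rx":-0.046,"ry":0.031,"rz":0,"grip":1},{"dx":0,"dy":0,"dz":0,"rx":-0.046,"ry":0.031,"rz":0,"grip":1}]'; python3 r.py
```

```text
clock: 4.53
eef_pos: [398.8, 347.2, 127.7]
tool_rot: [3.141, -0.001, 0.978]
force: [-0.4, -0.7, -3.6]
width: 46.6
gripper_force: 64.0
TQ [-0.034 -0.009 -0.01 ] F [-0.37 -0.66 -3.57] pitch-axis torque 0.023 qd 0.012
TQ [-0.372  0.332 -0.024] F [-0.06  0.45 -3.27] pitch-axis torque 0.494 qd 0.012
clock: 5.78
eef_pos: [405.2, 349.9, 142.8]
tool_rot: [-3.132, 0.027, 0.977]
force: [0.1, -0.6, -3.7]
width: 46.7
gripper_force: 64.4
TQ [-0.048  0.016  0.019] F [ 0.07 -0.64 -3.74] pitch-axis torque 0.048 qd 0.018
```

```bash
python3 -m creep '[{"dx":-0.017,"dy":-0.008,"dz":-0.035,"rx":0.0036,"ry":-0.0024,"rz":0,"grip":1},{"dx":-0.017,"dy":-0.008,"dz":-0.035,"rx":0.0036,"ry":-0.0024,"rz":0,"grip":1},{"dx":-0.017,"dy":-0.008,"dz":-0.035,"rx":0.0036,"ry":-0.0024,"rz":0,"grip":1},{"dx":-0.017,"dy":-0.008,"dz":-0.035,"rx":0.0036,"ry":-0.0024,"rz":0,"grip":1},{"dx":-0.017,"dy":-0.008,"dz":-0.035,"rx":0.0036,"ry":-0.0024,"rz":0,"grip":1}]'; python3 r.py
for i in 1; do python3 -m creep '[{"dx":0,"dy":0,"dz":0,"rx":-0.023,"ry":0.016,"rz":0,"grip":1},{"dx":0,"dy":0,"dz":0,"rx":-0.046,"ry":0.031,"rz":0,"grip":1},{"dx":0,"dy":0,"dz":0,"rx":-0.046,"ry":0.031,"rz":0,"grip":1},{"dx":0,"dy":0,"dz":0,"rx":-0.023,"ry":0.016,"rz":0,"grip":1},{"dx":0,"dy":0,"dz":0,"rx":0,"ry":0,"rz":0,"grip":1}]'>/dev/null; done
python3 -m creep '[{"dx":0,"dy":0,"dz":0,"rx":0,"ry":0,"rz":0,"grip":1},{"dx":0,"dy":0,"dz":0,"rx":0,"ry":0,"rz":0,"grip":1},{"dx":0,"dy":0,"dz":0,"rx":0,"ry":0,"rz":0,"grip":1},{"dx":0,"dy":0,"dz":0,"rx":0,"ry":0,"rz":0,"grip":1},{"dx":0,"dy":0,"dz":0,"rx":0,"ry":0,"rz":0,"grip":1}]'; python3 r.py
```

```text
clock: 6.4
eef_pos: [399.4, 347.1, 129.5]
tool_rot: [-3.133, -0.001, 0.977]
force: [-0.4, -0.7, -3.8]
width: 47.0
gripper_force: 64.4
TQ [-0.003  0.016  0.06 ] F [-0.39 -0.65 -3.76] pitch-axis torque 0.012 qd 0.006
clock: 7.65
eef_pos: [399.1, 347.0, 129.0]
tool_rot: [-3.133, -0.0, 0.978]
force: [0.6, 0.3, -3.3]
width: 47.1
gripper_force: 64.4
TQ [ 0.001 -0.041  0.037] F [ 0.59  0.27 -3.3 ] pitch-axis torque -0.024 qd 0.005
```

No ball here: the torque levels to about zero after either tilt. I'll put it back.

```bash
python3 -m creep '[{"dx":0,"dy":0,"dz":-0.1,"rx":0,"ry":0,"rz":0,"grip":1},{"dx":0,"dy":0,"dz":-0.2,"rx":0,"ry":0,"rz":0,"grip":1},{"dx":0,"dy":0,"dz":-0.27,"rx":0,"ry":0,"rz":0,"grip":1},{"dx":0,"dy":0,"dz":-0.295,"rx":0,"ry":0,"rz":0,"grip":1},{"dx":0,"dy":0,"dz":-0.301,"rx":0,"ry":0,"rz":0,"grip":1}]'
python3 -m creep '[{"dx":0,"dy":0,"dz":0,"rx":0,"ry":0,"rz":0,"grip":1},{"dx":0,"dy":0,"dz":0,"rx":0,"ry":0,"rz":0,"grip":-1},{"dx":0,"dy":0,"dz":0,"rx":0,"ry":0,"rz":0,"grip":-1},{"dx":0,"dy":0,"dz":0,"rx":0,"ry":0,"rz":0,"grip":-1},{"dx":0,"dy":0,"dz":0,"rx":0,"ry":0,"rz":0,"grip":-1}]'
```

```text
clock: 8.28
eef_pos: [398.9, 346.6, 8.9]
tool_rot: [-3.132, 0.0, 0.977]
force: [-4.2, -3.1, 9.4]
width: 46.7
gripper_force: 66.0
clock: 8.9
eef_pos: [399.1, 346.9, 9.0]
tool_rot: [-3.133, -0.001, 0.978]
force: [-0.6, -0.6, 0.1]
width: 85.5
gripper_force: 0.0
```

```bash
python3 -m creep '[{"dx":0,"dy":0,"dz":0.15,"rx":0,"ry":0,"rz":0,"grip":-1},{"dx":0,"dy":0,"dz":0.3,"rx":0,"ry":0,"rz":0,"grip":-1},{"dx":0.05,"dy":-0.12,"dz":0.32,"rx":0.0,"ry":0,"rz":0.001,"grip":-1},{"dx":0.1,"dy":-0.24,"dz":0.32,"rx":0.0,"ry":0,"rz":0.001,"grip":-1},{"dx":0.125,"dy":-0.312,"dz":0.32,"rx":0,"ry":0,"rz":0.001,"grip":-1}]'
python3 -m creep '[{"dx":0,"dy":0,"dz":0,"rx":0,"ry":0,"rz":0,"grip":-1},{"dx":0,"dy":0,"dz":0,"rx":0,"ry":0,"rz":0,"grip":-1},{"dx":0,"dy":0,"dz":-0.1,"rx":0,"ry":0,"rz":0,"grip":-1},{"dx":0,"dy":0,"dz":-0.1,"rx":0,"ry":0,"rz":0,"grip":-1},{"dx":0,"dy":0,"dz":-0.1,"rx":0,"ry":0,"rz":0,"grip":-1}]'
```

```text
clock: 9.52
eef_pos: [450.0, 219.5, 137.5]
tool_rot: [-3.134, -0.001, 0.981]
force: [-0.6, 0.4, 0.1]
width: 85.2
gripper_force: 0.0
clock: 10.15
eef_pos: [449.0, 222.7, 97.3]
tool_rot: [-3.133, -0.001, 0.985]
force: [-0.5, 0.2, 0.6]
width: 85.5
gripper_force: 0.0
```

```bash
python3 -m creep '[{"dx":0,"dy":0,"dz":-0.1,"rx":0,"ry":0,"rz":0,"grip":-1},{"dx":0,"dy":0,"dz":-0.2,"rx":0,"ry":0,"rz":0,"grip":-1},{"dx":0,"dy":0,"dz":-0.221,"rx":0,"ry":0,"rz":0,"grip":-1},{"dx":0,"dy":0,"dz":-0.221,"rx":0,"ry":0,"rz":0,"grip":-1},{"dx":0,"dy":0,"dz":-0.221,"rx":0,"ry":0,"rz":0,"grip":1}]'
python3 -m creep '[{"dx":0,"dy":0,"dz":0,"rx":0,"ry":0,"rz":0,"grip":1},{"dx":0,"dy":0,"dz":0,"rx":0,"ry":0,"rz":0,"grip":1},{"dx":0,"dy":0,"dz":0,"rx":0,"ry":0,"rz":0,"grip":1},{"dx":0,"dy":0,"dz":0,"rx":0,"ry":0,"rz":0,"grip":1},{"dx":0,"dy":0,"dz":0,"rx":0,"ry":0,"rz":0,"grip":1}]'
```

```text
clock: 10.78
eef_pos: [450.1, 222.4, 9.9]
tool_rot: [-3.134, -0.003, 0.984]
force: [-0.4, 0.6, -1.3]
width: 69.7
gripper_force: 0.0
clock: 11.4
eef_pos: [449.7, 222.4, 9.8]
tool_rot: [-3.134, -0.003, 0.984]
force: [-0.7, 0.7, 8.6]
width: 47.1
gripper_force: 61.5
```

```bash
python3 -m creep '[{"dx":0,"dy":0,"dz":0.08,"rx":0,"ry":0,"rz":0,"grip":1},{"dx":0,"dy":0,"dz":0.19,"rx":0,"ry":0,"rz":0,"grip":1},{"dx":0,"dy":0,"dz":0.27,"rx":0,"ry":0,"rz":0,"grip":1},{"dx":0,"dy":0,"dz":0.3,"rx":0,"ry":0,"rz":0,"grip":1},{"dx":0,"dy":0,"dz":0.3,"rx":0,"ry":0,"rz":0,"grip":1}]'; python3 r.py
python3 -m creep '[{"dx":0,"dy":0,"dz":0,"rx":-0.023,"ry":0.016,"rz":0,"grip":1},{"dx":0,"dy":0,"dz":0,"rx":-0.046,"ry":0.031,"rz":0,"grip":1},{"dx":0,"dy":0,"dz":0,"rx":-0.046,"ry":0.031,"rz":0,"grip":1},{"dx":0,"dy":0,"dz":0,"rx":-0.046,"ry":0.031,"rz":0,"grip":1},{"dx":0,"dy":0,"dz":0,"rx":-0.046,"ry":0.031,"rz":0,"grip":1}]';python3 r.py
python3 -m creep '[{"dx":0,"dy":0,"dz":0,"rx":0.023,"ry":-0.016,"rz":0,"grip":1},{"dx":0,"dy":0,"dz":0,"rx":0.046,"ry":-0.031,"rz":0,"grip":1},{"dx":0,"dy":0,"dz":0,"rx":0.046,"ry":-0.031,"rz":0,"grip":1},{"dx":0,"dy":0,"dz":0,"rx":0.046,"ry":-0.031,"rz":0,"grip":1},{"dx":0,"dy":0,"dz":0,"rx":0.046,"ry":-0.031,"rz":0,"grip":1}]'; python3 r.py
```

```text
clock: 12.02
eef_pos: [448.9, 222.4, 128.6]
tool_rot: [-3.133, -0.002, 0.984]
force: [0.2, -0.0, -3.2]
width: 46.8
gripper_force: 63.7
TQ [-0.006  0.01   0.034] F [ 0.18 -0.03 -3.24] pitch-axis torque 0.011 qd 0.027
clock: 12.65
eef_pos: [448.4, 220.6, 128.8]
tool_rot: [-3.13, 0.347, 0.982]
force: [-0.6, -0.8, -2.1]
width: 46.8
gripper_force: 63.7
TQ [ 0.396 -0.296  0.023] F [-0.6  -0.79 -2.09] pitch-axis torque -0.494 qd 0.011
clock: 13.28
eef_pos: [449.7, 222.9, 128.5]
tool_rot: [-3.133, -0.001, 0.985]
force: [-0.2, -0.3, -2.2]
width: 46.8
gripper_force: 63.6
TQ [ 0.005 -0.021 -0.03 ] F [-0.16 -0.32 -2.19] pitch-axis torque -0.016 qd 0.011
```

```bash
python3 -m creep '[{"dx":0,"dy":0,"dz":0,"rx":0.023,"ry":-0.016,"rz":0,"grip":1},{"dx":0,"dy":0,"dz":0,"rx":0.035,"ry":-0.024,"rz":0,"grip":1},{"dx":0,"dy":0,"dz":0,"rx":0.035,"ry":-0.024,"rz":0,"grip":1},{"dx":0,"dy":0,"dz":0,"rx":0.035,"ry":-0.024,"rz":0,"grip":1},{"dx":0,"dy":0,"dz":0,"rx":0.035,"ry":-0.024,"rz":0,"grip":1}]'; python3 r.py
python3 -m creep '[{"dx":0,"dy":0,"dz":0,"rx":-0.023,"ry":0.016,"rz":0,"grip":1},{"dx":0,"dy":0,"dz":0,"rx":-0.035,"ry":0.024,"rz":0,"grip":1},{"dx":0,"dy":0,"dz":0,"rx":-0.035,"ry":0.024,"rz":0,"grip":1},{"dx":0,"dy":0,"dz":0,"rx":-0.035,"ry":0.024,"rz":0,"grip":1},{"dx":0,"dy":0,"dz":0,"rx":-0.035,"ry":0.024,"rz":0,"grip":1}]'; python3 r.py
```

```text
clock: 13.9
eef_pos: [449.8, 223.3, 128.2]
tool_rot: [-3.138, -0.267, 0.987]
force: [-0.1, 0.2, -2.1]
width: 46.9
gripper_force: 63.6
TQ [-0.355  0.212  0.002] F [-0.09  0.19 -2.11] pitch-axis torque 0.413 qd 0.011
clock: 14.52
eef_pos: [448.1, 220.9, 128.4]
tool_rot: [-3.131, -0.001, 0.982]
force: [0.5, -0.3, -2.8]
width: 46.9
gripper_force: 63.6
TQ [-0.081  0.018  0.039] F [ 0.52 -0.3  -2.78] pitch-axis torque 0.077 qd 0.011
```

Noise is about 0.05 N·m, so I'll average readings during short waits (camera calls) in the levelled state.

```bash
cat > r.py <<'E'
from h import *
T=[];F=[]
for i in range(10):
    get_image("top");s=ctrl.read_state();T.append(s["torque"]@[-.829,.559,0]);F.append(s["force"][2])
print("axis torque",np.mean(T).round(3),"+-",np.std(T).round(3),"Fz",np.mean(F).round(2),"t",s["clock"],s["tool_rot"].round(3))
E
python3 r.py
python3 -m creep '[{"dx":0,"dy":0,"dz":0,"rx":-0.023,"ry":0.016,"rz":0,"grip":1},{"dx":0,"dy":0,"dz":0,"rx":-0.046,"ry":0.031,"rz":0,"grip":1},{"dx":0,"dy":0,"dz":0,"rx":-0.046,"ry":0.031,"rz":0,"grip":1},{"dx":0,"dy":0,"dz":0,"rx":-0.023,"ry":0.016,"rz":0,"grip":1},{"dx":0,"dy":0,"dz":0,"rx":0,"ry":0,"rz":0,"grip":1}]'
python3 r.py
```

```text
axis torque 0.007 +- 0.028 Fz -2.12 t 15.025 [-3.132e+00 -1.000e-03  9.840e-01]
clock: 15.65
eef_pos: [449.2, 220.8, 128.7]
tool_rot: [-3.136, -0.006, 0.983]
force: [0.5, 0.5, -2.7]
width: 46.8
gripper_force: 63.6
axis torque 0.065 +- 0.221 Fz -2.16 t 16.15 [-3.133 -0.     0.985]
```

```bash
python3 r.py
```

```text
axis torque 0.018 +- 0.034 Fz -2.16 t 16.65 [-3.133e+00 -1.000e-03  9.840e-01]
```

No ball in this one either (0.007 against 0.018). I'll put it back and take the third, with the ball still to be confirmed by the same test.

```bash
python3 -m creep '[{"dx":0,"dy":0,"dz":-0.1,"rx":0,"ry":0,"rz":0,"grip":1},{"dx":0,"dy":0,"dz":-0.2,"rx":0,"ry":0,"rz":0,"grip":1},{"dx":0,"dy":0,"dz":-0.27,"rx":0,"ry":0,"rz":0,"grip":1},{"dx":0,"dy":0,"dz":-0.295,"rx":0,"ry":0,"rz":0,"grip":1},{"dx":0,"dy":0,"dz":-0.3,"rx":0,"ry":0,"rz":0,"grip":1}]'
python3 -m creep '[{"dx":0,"dy":0,"dz":0,"rx":0,"ry":0,"rz":0,"grip":1},{"dx":0,"dy":0,"dz":0,"rx":0,"ry":0,"rz":0,"grip":-1},{"dx":0,"dy":0,"dz":0,"rx":0,"ry":0,"rz":0,"grip":-1},{"dx":0,"dy":0,"dz":0,"rx":0,"ry":0,"rz":0,"grip":-1},{"dx":0,"dy":0,"dz":0,"rx":0,"ry":0,"rz":0,"grip":-1}]'
```

```text
clock: 17.27
eef_pos: [448.3, 221.6, 9.7]
tool_rot: [-3.131, -0.001, 0.983]
force: [-7.3, -1.6, 26.0]
width: 46.8
gripper_force: 67.0
clock: 17.9
eef_pos: [449.1, 222.1, 8.4]
tool_rot: [-3.133, -0.001, 0.984]
force: [-0.1, -0.6, -0.9]
width: 85.3
gripper_force: 0.0
```

```bash
python3 -m creep '[{"dx":0,"dy":0,"dz":0.15,"rx":0,"ry":0,"rz":0,"grip":-1},{"dx":0,"dy":0,"dz":0.3,"rx":0,"ry":0,"rz":0,"grip":-1},{"dx":0.05,"dy":-0.1,"dz":0.3,"rx":0,"ry":0,"rz":0,"grip":-1},{"dx":0.12,"dy":-0.22,"dz":0.25,"rx":0,"ry":0,"rz":-0.002,"grip":-1},{"dx":0.128,"dy":-0.245,"dz":0.2,"rx":0,"ry":0,"rz":-0.002,"grip":-1}]'
python3 - <<'E'
from h import *
im=cv2.imread("pics/top0.png");cal=get_calibration("top")
u0,v0,k=350,205,8
g=cv2.resize(cv2.cvtColor(im,cv2.COLOR_BGR2GRAY)[v0:v0+60,u0:u0+60],None,fx=k,fy=k,interpolation=cv2.INTER_CUBIC)
P=[]
for (u,v) in[(376,215),(397.3,231.3),(379.3,253.7),(358.7,236.7)]:
    x,y=int((u-u0+.5)*k),int((v-v0+.5)*k);w=g[max(0,y-26):y+26,max(0,x-26):x+26].astype(float);lo=w.min()
    W=np.clip(lo+45-w,0,None);yy,xx=np.mgrid[:w.shape[0],:w.shape[1]]
    px=((W*xx).sum()/W.sum()+max(0,x-26))/k+u0-.5;py=((W*yy).sum()/W.sum()+max(0,y-26))/k+v0-.5
    P.append(ray("top",(px,py),82,cal)[:2]);print(round(px,1),round(py,1),lo)
N=np.array(P);print(N.mean(0).round(1),[(np.linalg.norm(N[i]-N[i-1]).round(1),np.degrees(np.arctan2(*(N[i]-N[i-1])[::-1])).round(1)) for i in range(4)])
print(ctrl.read_state()["eef_pos"].round(1))
cv2.imwrite("pics/sad.png",cv2.resize(im[v0-15:v0+65,u0-15:u0+65],None,fx=7,fy=7,interpolation=cv2.INTER_CUBIC))
E
```

```text
clock: 18.52
eef_pos: [502.8, 120.0, 88.8]
tool_rot: [-3.137, -0.001, 0.966]
force: [-0.6, 0.8, 0.0]
width: 85.4
gripper_force: 0.0
375.3 214.6 57.0
397.7 230.8 57.0
379.0 253.4 57.0
357.9 236.6 58.0
[442.5 -31.4] [(np.float64(53.7), np.float64(-37.3)), (np.float64(52.3), np.float64(-124.9)), (np.float64(55.9), np.float64(141.1)), (np.float64(50.7), np.float64(52.7))]
[502.8 120.   88.8]
```

View pics/sad.png

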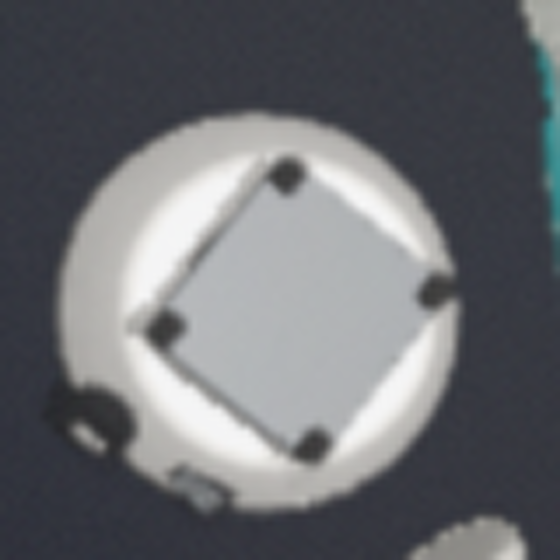

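```bash
python3 -m creep '[{"dx":0,"dy":0,"dz":0,"rx":0,"ry":0,"rz":0,"grip":-1},{"dx":0,"dy":0,"dz":0,"rx":0,"ry":0,"rz":0,"grip":-1},{"dx":0,"dy":0,"dz":-0.1,"rx":0,"ry":0,"rz":0,"grip":-1},{"dx":0,"dy":0,"dz":-0.18,"rx":0,"ry":0,"rz":0,"grip":-1},{"dx":0,"dy":0,"dz":-0.198,"rx":0,"ry":0,"rz":0,"grip":-1}]'
python3 -m creep '[{"dx":0,"dy":0,"dz":0,"rx":0,"ry":0,"rz":0,"grip":-1},{"dx":0,"dy":0,"dz":0,"rx":0,"ry":0,"rz":0,"grip":1},{"dx":0,"dy":0,"dz":0,"rx":0,"ry":0,"rz":0,"grip":1},{"dx":0,"dy":0,"dz":0,"rx":0,"ry":0,"rz":0,"grip":1},{"dx":0,"dy":0,"dz":0,"rx":0,"ry":0,"rz":0,"grip":1}]'
python3 -m creep '[{"dx":0,"dy":0,"dz":0.08,"rx":0,"ry":0,"rz":0,"grip":1},{"dx":0,"dy":0,"dz":0.19,"rx":0,"ry":0,"rz":0,"grip":1},{"dx":0,"dy":0,"dz":0.27,"rx":0,"ry":0,"rz":0,"grip":1},{"dx":0,"dy":0,"dz":0.3,"rx":0,"ry":0,"rz":0,"grip":1},{"dx":0,"dy":0,"dz":0.3,"rx":0,"ry":0,"rz":0,"grip":1}]'
python3 -m creep '[{"dx":0,"dy":0,"dz":0,"rx":-0.023,"ry":0.016,"rz":0,"grip":1},{"dx":0,"dy":0,"dz":0,"rx":-0.046,"ry":0.031,"rz":0,"grip":1},{"dx":0,"dy":0,"dz":0,"rx":-0.046,"ry":0.031,"rz":0,"grip":1},{"dx":0,"dy":0,"dz":0,"rx":-0.046,"ry":0.031,"rz":0,"grip":1},{"dx":0,"dy":0,"dz":0,"rx":-0.046,"ry":0.031,"rz":0,"grip":1}]'
python3 -m creep '[{"dx":0,"dy":0,"dz":0,"rx":0.023,"ry":-0.016,"rz":0,"grip":1},{"dx":0,"dy":0,"dz":0,"rx":0.046,"ry":-0.031,"rz":0,"grip":1},{"dx":0,"dy":0,"dz":0,"rx":0.046,"ry":-0.031,"rz":0,"grip":1},{"dx":0,"dy":0,"dz":0,"rx":0.046,"ry":-0.031,"rz":0,"grip":1},{"dx":0,"dy":0,"dz":0,"rx":0.046,"ry":-0.031,"rz":0,"grip":1}]';python3 r.py
```

```text
clock: 19.15
eef_pos: [499.1, 125.3, 8.4]
tool_rot: [-3.131, 0.0, 0.973]
force: [-0.1, -0.4, 0.1]
width: 85.3
gripper_force: 0.0
clock: 19.77
eef_pos: [500.8, 124.2, 10.4]
tool_rot: [-3.134, -0.002, 0.971]
force: [-0.6, 0.0, 7.5]
width: 46.5
gripper_force: 61.6
clock: 20.4
eef_pos: [500.0, 124.4, 129.3]
tool_rot: [-3.133, -0.001, 0.972]
force: [-0.6, 0.3, -4.2]
width: 46.7
gripper_force: 64.4
clock: 21.02
eef_pos: [499.4, 122.5, 129.5]
tool_rot: [-3.134, 0.347, 0.968]
force: [0.1, 0.1, -4.0]
width: 46.8
gripper_force: 64.7
clock: 21.65
eef_pos: [500.6, 124.8, 129.2]
tool_rot: [-3.133, -0.001, 0.973]
force: [0.8, 0.4, -5.5]
width: 47.0
gripper_force: 64.7
axis torque -0.006 +- 0.028 Fz -4.39 t 22.15 [-3.133 -0.     0.971]
```

```bash
python3 -m creep '[{"dx":0,"dy":0,"dz":0,"rx":0.023,"ry":-0.016,"rz":0,"grip":1},{"dx":0,"dy":0,"dz":0,"rx":0.035,"ry":-0.024,"rz":0,"grip":1},{"dx":0,"dy":0,"dz":0,"rx":0.035,"ry":-0.024,"rz":0,"grip":1},{"dx":0,"dy":0,"dz":0,"rx":0.035,"ry":-0.024,"rz":0,"grip":1},{"dx":0,"dy":0,"dz":0,"rx":0.035,"ry":-0.024,"rz":0,"grip":1}]'
python3 -m creep '[{"dx":0,"dy":0,"dz":0,"rx":-0.023,"ry":0.016,"rz":0,"grip":1},{"dx":0,"dy":0,"dz":0,"rx":-0.035,"ry":0.024,"rz":0,"grip":1},{"dx":0,"dy":0,"dz":0,"rx":-0.035,"ry":0.024,"rz":0,"grip":1},{"dx":0,"dy":0,"dz":0,"rx":-0.035,"ry":0.024,"rz":0,"grip":1},{"dx":0,"dy":0,"dz":0,"rx":-0.035,"ry":0.024,"rz":0,"grip":1}]'; python3 r.py
```

```text
clock: 22.78
eef_pos: [500.8, 125.3, 129.2]
tool_rot: [-3.134, -0.267, 0.974]
force: [0.1, -0.1, -3.6]
width: 46.9
gripper_force: 64.8
clock: 23.4
eef_pos: [499.4, 122.8, 129.3]
tool_rot: [-3.132, -0.001, 0.969]
force: [0.3, -0.2, -4.3]
width: 47.0
gripper_force: 64.7
axis torque -0.016 +- 0.03 Fz -4.57 t 23.9 [-3.133e+00 -1.000e-03  9.710e-01]
```

No vial has given a clear signal yet. The ball may roll slowly, or the vial may be pivoting in the pads. I'll tilt this one, hold it, record the torque over time, and look.

```bash
cat > q.py <<'E'
from h import *
import sys
T=[]
for i in range(int(sys.argv[1])):
    im=get_image("wrist");s=ctrl.read_state();T.append(s["torque"]@[-.829,.559,0])
print("series",np.round(T,2).tolist(),"m",np.mean(T[:5]).round(3),np.mean(T[-5:]).round(3),"t",s["clock"],s["tool_rot"].round(3))
if len(sys.argv)>2: cv2.imwrite(sys.argv[2],im[:,:,::-1])
E
python3 -m creep '[{"dx":0,"dy":0,"dz":0,"rx":-0.023,"ry":0.016,"rz":0,"grip":1},{"dx":0,"dy":0,"dz":0,"rx":-0.046,"ry":0.031,"rz":0,"grip":1},{"dx":0,"dy":0,"dz":0,"rx":-0.046,"ry":0.031,"rz":0,"grip":1},{"dx":0,"dy":0,"dz":0,"rx":-0.046,"ry":0.031,"rz":0,"grip":1},{"dx":0,"dy":0,"dz":0,"rx":-0.046,"ry":0.031,"rz":0,"grip":1}]'; python3 q.py 14 pics/w2.png
```

```text
clock: 24.52
eef_pos: [499.7, 122.5, 130.1]
tool_rot: [-3.135, 0.346, 0.968]
force: [-0.6, -0.0, -4.3]
width: 46.6
gripper_force: 65.2
series [-0.57, -0.57, -0.55, -0.62, -0.56, -0.62, -0.52, -0.62, -0.63, -0.55, -0.58, -0.61, -0.59, -0.59] m -0.575 -0.582 t 25.225 [-3.135  0.348  0.971]
```

View pics/w2.png

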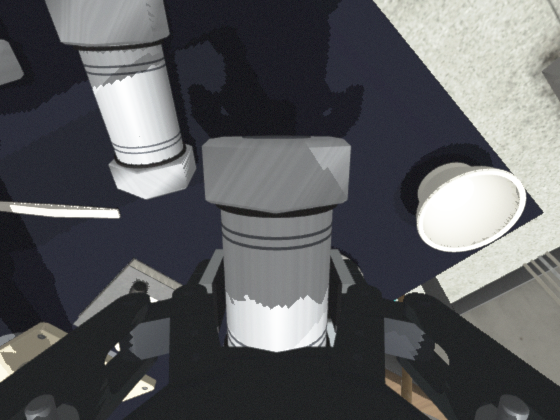

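```bash
python3 - <<'E'
from h import *
from scipy.spatial.transform import Rotation as R
s=ctrl.read_state();c=get_calibration("wrist");M=np.linalg.inv(c["world_from_camera"])
Rt=R.from_euler("xyz",s["tool_rot"]).as_matrix()
def px(p):
    q=c["mtx"]@(M@[*p,1])[:3];return (q[:2]/q[2]).round()
for name,ang in(("rigid",0),("swung level",-.348)):
    A=Rt@R.from_euler("y",ang).as_matrix()
    for o in(1,-1):
        for e in((62,o*31,0),(62,0,-27),(35,o*27,-0)):
            print(name,e,px(s["eef_pos"]+Rt@[0,0,-21]+A@np.array(e)))
E
python3 -m creep '[{"dx":0,"dy":0,"dz":0,"rx":0.023,"ry":-0.016,"rz":0,"grip":1},{"dx":0,"dy":0,"dz":0,"rx":0.046,"ry":-0.031,"rz":0,"grip":1},{"dx":0,"dy":0,"dz":0,"rx":0.069,"ry":-0.047,"rz":0,"grip":1},{"dx":0,"dy":0,"dz":0,"rx":0.082,"ry":-0.056,"rz":0,"grip":1},{"dx":0,"dy":0,"dz":0,"rx":0.082,"ry":-0.056,"rz":0,"grip":1}]'; python3 q.py 14
```

```text
rigid (62, 31, 0) [357. 145.]
rigid (62, 0, -27) [281. 151.]
rigid (35, 27, 0) [343. 210.]
rigid (62, -31, 0) [202. 145.]
rigid (62, 0, -27) [281. 151.]
rigid (35, -27, 0) [216. 210.]
swung level (62, 31, 0) [345. 150.]
swung level (62, 0, -27) [280. 131.]
swung level (35, 27, 0) [337. 207.]
swung level (62, -31, 0) [213. 150.]
swung level (62, 0, -27) [280. 131.]
swung level (35, -27, 0) [221. 207.]
clock: 25.85
eef_pos: [499.4, 120.4, 129.5]
tool_rot: [-3.133, -0.275, 0.963]
force: [-0.6, 1.0, -4.4]
width: 46.4
gripper_force: 65.2
series [0.36, 0.46, 0.41, 0.42, 0.46, 0.46, 0.49, 0.47, 0.48, 0.48, 0.5, 0.44, 0.5, 0.47] m 0.424 0.478 t 26.55 [-3.135 -0.276  0.971]
```

```bash
python3 -m creep '[{"dx":0,"dy":0,"dz":0,"rx":-0.023,"ry":0.016,"rz":0,"grip":1},{"dx":0,"dy":0,"dz":0,"rx":-0.036,"ry":0.0245,"rz":0,"grip":1},{"dx":0,"dy":0,"dz":0,"rx":-0.036,"ry":0.0245,"rz":0,"grip":1},{"dx":0,"dy":0,"dz":0,"rx":-0.036,"ry":0.0245,"rz":0,"grip":1},{"dx":0,"dy":0,"dz":0,"rx":-0.036,"ry":0.0245,"rz":0,"grip":1}]'; python3 q.py 8
```

```text
clock: 27.18
eef_pos: [499.3, 122.3, 129.3]
tool_rot: [-3.134, -0.003, 0.967]
force: [0.6, -0.5, -4.0]
width: 46.8
gripper_force: 65.4
series [-0.02, -0.01, 0.03, 0.01, 0.01, 0.03, -0.0, 0.05] m 0.005 0.022 t 27.575 [-3.135e+00 -3.000e-03  9.700e-01]
```

Vial 1 is definitely empty. Vial 3 was only checked with single noisy readings, so I'll return vial 1 and retest vial 3 with longer holds.

```bash
python3 -m creep '[{"dx":0,"dy":0,"dz":-0.1,"rx":0,"ry":0,"rz":0,"grip":1},{"dx":0,"dy":0,"dz":-0.2,"rx":0,"ry":0,"rz":0,"grip":1},{"dx":0,"dy":0,"dz":-0.275,"rx":0,"ry":0,"rz":0,"grip":1},{"dx":0,"dy":0,"dz":-0.298,"rx":0,"ry":0,"rz":0,"grip":1},{"dx":0,"dy":0,"dz":-0.298,"rx":0,"ry":0,"rz":0,"grip":1}]'
python3 -m creep '[{"dx":0,"dy":0,"dz":-0.002,"rx":0,"ry":0,"rz":0,"grip":-1},{"dx":0,"dy":0,"dz":-0.002,"rx":0,"ry":0,"rz":0,"grip":-1},{"dx":0,"dy":0,"dz":-0.002,"rx":0,"ry":0,"rz":0,"grip":-1},{"dx":0,"dy":0,"dz":0.12,"rx":0,"ry":0,"rz":0,"grip":-1},{"dx":0,"dy":0,"dz":0.27,"rx":0,"ry":0,"rz":0,"grip":-1}]'
```

```text
clock: 28.2
eef_pos: [500.6, 123.8, 10.8]
tool_rot: [-3.135, -0.003, 0.97]
force: [0.7, -0.5, -3.5]
width: 46.6
gripper_force: 65.5
clock: 28.82
eef_pos: [499.3, 123.8, 118.5]
tool_rot: [-3.134, -0.0, 0.971]
force: [1.4, 2.3, -0.3]
width: 85.2
gripper_force: 0.0
```

```bash
python3 -m creep '[{"dx":-0.06,"dy":0.14,"dz":0,"rx":0,"ry":0,"rz":0,"grip":-1},{"dx":-0.126,"dy":0.28,"dz":0,"rx":0,"ry":0,"rz":0,"grip":-1},{"dx":-0.19,"dy":0.42,"dz":0,"rx":0,"ry":0,"rz":0,"grip":-1},{"dx":-0.252,"dy":0.557,"dz":0,"rx":0,"ry":0,"rz":0,"grip":-1},{"dx":-0.252,"dy":0.557,"dz":0,"rx":0,"ry":0,"rz":0,"grip":-1}]'
python3 -m creep '[{"dx":0,"dy":0,"dz":0,"rx":0,"ry":0,"rz":0,"grip":-1},{"dx":0,"dy":0,"dz":-0.12,"rx":0,"ry":0,"rz":0,"grip":-1},{"dx":0,"dy":0,"dz":-0.23,"rx":0,"ry":0,"rz":0,"grip":-1},{"dx":0,"dy":0,"dz":-0.27,"rx":0,"ry":0,"rz":0,"grip":-1},{"dx":0,"dy":0,"dz":-0.27,"rx":0,"ry":0,"rz":0,"grip":-1}]'
```

```text
clock: 29.45
eef_pos: [395.6, 352.7, 117.4]
tool_rot: [-3.132, -0.003, 0.982]
force: [0.5, -0.3, -0.9]
width: 85.5
gripper_force: 0.0
clock: 30.08
eef_pos: [400.1, 345.2, 9.8]
tool_rot: [-3.135, -0.001, 0.968]
force: [0.3, 0.0, -0.3]
width: 85.5
gripper_force: 0.0
```

Close, lift, tilt + with a hold, level and read.

```bash
python3 -m creep '[{"dx":0,"dy":0,"dz":0,"rx":0,"ry":0,"rz":0,"grip":1},{"dx":0,"dy":0,"dz":0,"rx":0,"ry":0,"rz":0,"grip":1},{"dx":0,"dy":0,"dz":0,"rx":0,"ry":0,"rz":0,"grip":1},{"dx":0,"dy":0,"dz":0,"rx":0,"ry":0,"rz":0,"grip":1},{"dx":0,"dy":0,"dz":0.05,"rx":0,"ry":0,"rz":0,"grip":1}]'
python3 -m creep '[{"dx":0,"dy":0,"dz":0.12,"rx":0,"ry":0,"rz":0,"grip":1},{"dx":0,"dy":0,"dz":0.24,"rx":0,"ry":0,"rz":0,"grip":1},{"dx":0,"dy":0,"dz":0.25,"rx":-0.023,"ry":0.016,"rz":0,"grip":1},{"dx":0,"dy":0,"dz":0.25,"rx":-0.046,"ry":0.031,"rz":0,"grip":1},{"dx":0,"dy":0,"dz":0.25,"rx":-0.046,"ry":0.031,"rz":0,"grip":1}]'
python3 q.py 12
python3 -m creep '[{"dx":0,"dy":0,"dz":0,"rx":0.023,"ry":-0.016,"rz":0,"grip":1},{"dx":0,"dy":0,"dz":0,"rx":0.046,"ry":-0.031,"rz":0,"grip":1},{"dx":0,"dy":0,"dz":0,"rx":0.046,"ry":-0.031,"rz":0,"grip":1},{"dx":0,"dy":0,"dz":0,"rx":0.046,"ry":-0.031,"rz":0,"grip":1},{"dx":0,"dy":0,"dz":0,"rx":0.046,"ry":-0.031,"rz":0,"grip":1}]'; python3 q.py 6
```

```text
clock: 30.7
eef_pos: [398.5, 346.6, 30.1]
tool_rot: [-3.134, -0.001, 0.971]
force: [-0.0, 0.3, -2.9]
width: 46.7
gripper_force: 63.5
clock: 31.32
eef_pos: [399.5, 349.5, 128.0]
tool_rot: [-3.138, 0.346, 0.975]
force: [-0.6, 1.2, -3.4]
width: 46.7
gripper_force: 63.6
series [-0.54, -0.53, -0.56, -0.66, -0.6, -0.57, -0.61, -0.65, -0.57, -0.59, -0.64, -0.61] m -0.58 -0.613 t 31.925 [-3.137  0.345  0.97 ]
clock: 32.55
eef_pos: [400.1, 348.0, 129.9]
tool_rot: [-3.136, -0.003, 0.973]
force: [0.7, -0.4, -3.7]
width: 46.8
gripper_force: 63.6
series [0.03, 0.01, 0.05, 0.01, -0.01, -0.06] m 0.018 0.0 t 32.85 [-3.135e+00 -2.000e-03  9.710e-01]
```

```bash
python3 -m creep '[{"dx":0,"dy":0,"dz":0,"rx":0.023,"ry":-0.016,"rz":0,"grip":1},{"dx":0,"dy":0,"dz":0,"rx":0.035,"ry":-0.024,"rz":0,"grip":1},{"dx":0,"dy":0,"dz":0,"rx":0.035,"ry":-0.024,"rz":0,"grip":1},{"dx":0,"dy":0,"dz":0,"rx":0.035,"ry":-0.024,"rz":0,"grip":1},{"dx":0,"dy":0,"dz":0,"rx":0.035,"ry":-0.024,"rz":0,"grip":1}]'; python3 q.py 10
python3 -m creep '[{"dx":0,"dy":0,"dz":0,"rx":-0.023,"ry":0.016,"rz":0,"grip":1},{"dx":0,"dy":0,"dz":0,"rx":-0.035,"ry":0.024,"rz":0,"grip":1},{"dx":0,"dy":0,"dz":0,"rx":-0.035,"ry":0.024,"rz":0,"grip":1},{"dx":0,"dy":0,"dz":0,"rx":-0.035,"ry":0.024,"rz":0,"grip":1},{"dx":0,"dy":0,"dz":0,"rx":-0.035,"ry":0.024,"rz":0,"grip":1}]'; python3 q.py 6
```

```text
clock: 33.48
eef_pos: [400.4, 347.8, 130.1]
tool_rot: [-3.137, -0.269, 0.972]
force: [-0.3, -0.0, -4.1]
width: 46.7
gripper_force: 63.6
series [0.51, 0.48, 0.49, 0.51, 0.5, 0.51, 0.46, 0.41, 0.43, 0.43] m 0.497 0.448 t 33.975 [-3.135 -0.269  0.971]
clock: 34.6
eef_pos: [398.6, 345.7, 130.0]
tool_rot: [-3.133, -0.003, 0.969]
force: [-0.1, -0.1, -3.4]
width: 46.8
gripper_force: 63.6
series [-0.04, -0.02, -0.01, 0.03, -0.03, -0.01] m -0.016 -0.01 t 34.9 [-3.135e+00 -3.000e-03  9.700e-01]
```

Both sides read the same again. If the vial pivots in the pads it would stay level, so the ball would never roll. I'll check this by comparing level and tilted wrist views; a rigidly held vial must look the same in both.

```bash
python3 q.py 1 pics/l3.png
python3 -m creep '[{"dx":0,"dy":0,"dz":0,"rx":-0.023,"ry":0.016,"rz":0,"grip":1},{"dx":0,"dy":0,"dz":0,"rx":-0.046,"ry":0.031,"rz":0,"grip":1},{"dx":0,"dy":0,"dz":0,"rx":-0.046,"ry":0.031,"rz":0,"grip":1},{"dx":0,"dy":0,"dz":0,"rx":-0.046,"ry":0.031,"rz":0,"grip":1},{"dx":0,"dy":0,"dz":0,"rx":-0.046,"ry":0.031,"rz":0,"grip":1}]'; python3 q.py 1 pics/t3.png
python3 -c "
import cv2,numpy as np
cv2.imwrite('pics/cmp.png',np.hstack([cv2.imread(p)[100:380,150:410] for p in('pics/l3.png','pics/t3.png','pics/w2.png')]))"
```

```text
series [0.03] m 0.027 0.027 t 34.95 [-3.135e+00 -3.000e-03  9.700e-01]
clock: 35.58
eef_pos: [399.0, 345.9, 130.8]
tool_rot: [-3.137, 0.345, 0.969]
force: [0.2, -0.8, -3.3]
width: 46.7
gripper_force: 63.6
series [-0.63] m -0.626 -0.626 t 35.625 [-3.137  0.344  0.969]
```

View pics/cmp.png

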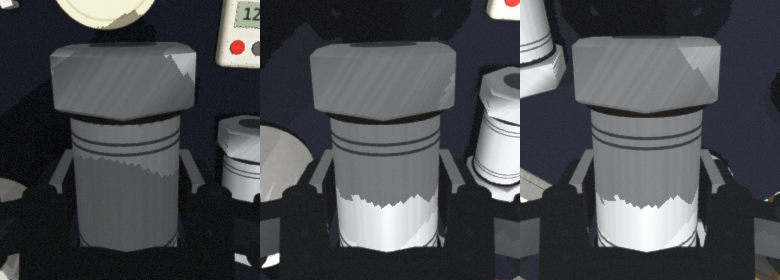

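The vials are held rigidly. Vials 1 and 3 show no ball even with long holds. Vial 2 was only tested with short holds, so I'll put vial 3 back and retest vial 2 with long ones.

```bash
python3 -m creep '[{"dx":0,"dy":0,"dz":-0.05,"rx":0.023,"ry":-0.016,"rz":0,"grip":1},{"dx":0,"dy":0,"dz":-0.13,"rx":0.046,"ry":-0.031,"rz":0,"grip":1},{"dx":0,"dy":0,"dz":-0.23,"rx":0.046,"ry":-0.031,"rz":0,"grip":1},{"dx":0,"dy":0,"dz":-0.285,"rx":0.046,"ry":-0.031,"rz":0,"grip":1},{"dx":0,"dy":0,"dz":-0.299,"rx":0.046,"ry":-0.031,"rz":0,"grip":1}]'
python3 -m creep '[{"dx":0,"dy":0,"dz":-0.001,"rx":0,"ry":0,"rz":0,"grip":-1},{"dx":0,"dy":0,"dz":-0.001,"rx":0,"ry":0,"rz":0,"grip":-1},{"dx":0,"dy":0,"dz":-0.001,"rx":0,"ry":0,"rz":0,"grip":-1},{"dx":0,"dy":0,"dz":0.12,"rx":0,"ry":0,"rz":0,"grip":-1},{"dx":0,"dy":0,"dz":0.25,"rx":0,"ry":0,"rz":0,"grip":-1}]'
```

```text
clock: 36.25
eef_pos: [397.9, 345.3, 11.5]
tool_rot: [-3.132, -0.0, 0.97]
force: [-10.8, -6.3, 47.7]
width: 46.5
gripper_force: 69.3
clock: 36.88
eef_pos: [399.0, 346.5, 111.4]
tool_rot: [-3.135, -0.001, 0.971]
force: [0.2, 1.3, 0.1]
width: 85.1
gripper_force: 0.0
```

```bash
python3 -m creep '[{"dx":0.05,"dy":-0.13,"dz":0,"rx":0,"ry":0,"rz":0.002,"grip":-1},{"dx":0.1,"dy":-0.26,"dz":0,"rx":0,"ry":0,"rz":0.002,"grip":-1},{"dx":0.125,"dy":-0.311,"dz":0,"rx":0,"ry":0,"rz":0.002,"grip":-1},{"dx":0.125,"dy":-0.311,"dz":-0.05,"rx":0,"ry":0,"rz":0.002,"grip":-1},{"dx":0.125,"dy":-0.311,"dz":-0.12,"rx":0,"ry":0,"rz":0.002,"grip":-1}]'
python3 -m creep '[{"dx":0,"dy":0,"dz":-0.1,"rx":0,"ry":0,"rz":0,"grip":-1},{"dx":0,"dy":0,"dz":-0.128,"rx":0,"ry":0,"rz":0,"grip":-1},{"dx":0,"dy":0,"dz":-0.128,"rx":0,"ry":0,"rz":0,"grip":1},{"dx":0,"dy":0,"dz":-0.128,"rx":0,"ry":0,"rz":0,"grip":1},{"dx":0,"dy":0,"dz":-0.128,"rx":0,"ry":0,"rz":0,"grip":1}]'
python3 -m creep '[{"dx":0,"dy":0,"dz":0,"rx":0,"ry":0,"rz":0,"grip":1},{"dx":0,"dy":0,"dz":0.1,"rx":0,"ry":0,"rz":0,"grip":1},{"dx":0,"dy":0,"dz":0.2,"rx":0,"ry":0,"rz":0,"grip":1},{"dx":0,"dy":0,"dz":0.3,"rx":0,"ry":0,"rz":0,"grip":1},{"dx":0,"dy":0,"dz":0.3,"rx":-0.025,"ry":0.017,"rz":0,"grip":1}]'
python3 -m creep '[{"dx":0,"dy":0,"dz":0,"rx":-0.021,"ry":0.014,"rz":0,"grip":1},{"dx":0,"dy":0,"dz":0,"rx":-0.021,"ry":0.014,"rz":0,"grip":1},{"dx":0,"dy":0,"dz":0,"rx":-0.021,"ry":0.014,"rz":0,"grip":1},{"dx":0,"dy":0,"dz":0,"rx":-0.021,"ry":0.014,"rz":0,"grip":1},{"dx":0,"dy":0,"dz":0,"rx":-0.021,"ry":0.014,"rz":0,"grip":1}]'
python3 q.py 6
python3 -m creep '[{"dx":0,"dy":0,"dz":0,"rx":0.023,"ry":-0.016,"rz":0,"grip":1},{"dx":0,"dy":0,"dz":0,"rx":0.046,"ry":-0.031,"rz":0,"grip":1},{"dx":0,"dy":0,"dz":0,"rx":0.046,"ry":-0.031,"rz":0,"grip":1},{"dx":0,"dy":0,"dz":0,"rx":0.046,"ry":-0.031,"rz":0,"grip":1},{"dx":0,"dy":0,"dz":0,"rx":0.046,"ry":-0.031,"rz":0,"grip":1}]'; python3 q.py 6 pics/l2.png
```

```text
clock: 37.5
eef_pos: [450.4, 222.5, 62.8]
tool_rot: [-3.137, -0.005, 0.983]
force: [-1.3, -0.3, 0.2]
width: 85.3
gripper_force: 0.0
clock: 38.12
eef_pos: [450.1, 222.7, 12.7]
tool_rot: [-3.136, -0.004, 0.984]
force: [-1.6, -0.2, 6.1]
width: 46.9
gripper_force: 62.3
clock: 38.75
eef_pos: [449.8, 219.9, 136.7]
tool_rot: [-3.135, 0.182, 0.976]
force: [1.1, 1.1, -3.3]
width: 46.6
gripper_force: 63.6
clock: 39.38
eef_pos: [449.1, 221.7, 132.0]
tool_rot: [-3.133, 0.342, 0.982]
force: [0.3, 0.3, -2.7]
width: 47.1
gripper_force: 63.6
series [-0.55, -0.56, -0.53, -0.51, -0.48, -0.54] m -0.527 -0.525 t 39.675 [-3.133  0.343  0.983]
clock: 40.3
eef_pos: [450.1, 223.5, 130.9]
tool_rot: [-3.136, -0.004, 0.985]
force: [0.9, 0.1, -1.4]
width: 46.3
gripper_force: 63.6
series [0.01, 0.03, 0.03, -0.02, 0.04, 0.02] m 0.018 0.02 t 40.6 [-3.135 -0.004  0.984]
```

```bash
python3 -m creep '[{"dx":0,"dy":0,"dz":0,"rx":0.023,"ry":-0.016,"rz":0,"grip":1},{"dx":0,"dy":0,"dz":0,"rx":0.042,"ry":-0.028,"rz":0,"grip":1},{"dx":0,"dy":0,"dz":0,"rx":0.042,"ry":-0.028,"rz":0,"grip":1},{"dx":0,"dy":0,"dz":0,"rx":0.042,"ry":-0.028,"rz":0,"grip":1},{"dx":0,"dy":0,"dz":0,"rx":0.042,"ry":-0.028,"rz":0,"grip":1}]'; python3 q.py 8
python3 -m creep '[{"dx":0,"dy":0,"dz":0,"rx":-0.023,"ry":0.016,"rz":0,"grip":1},{"dx":0,"dy":0,"dz":0,"rx":-0.042,"ry":0.028,"rz":0,"grip":1},{"dx":0,"dy":0,"dz":0,"rx":-0.042,"ry":0.028,"rz":0,"grip":1},{"dx":0,"dy":0,"dz":0,"rx":-0.042,"ry":0.028,"rz":0,"grip":1},{"dx":0,"dy":0,"dz":0,"rx":-0.042,"ry":0.028,"rz":0,"grip":1}]'; python3 q.py 6
```

```text
clock: 41.22
eef_pos: [452.2, 222.2, 134.1]
tool_rot: [-3.134, -0.318, 0.982]
force: [0.5, 0.3, -2.2]
width: 46.8
gripper_force: 64.4
series [0.46, 0.51, 0.48, 0.51, 0.45, 0.42, 0.48, 0.53] m 0.482 0.48 t 41.625 [-3.133 -0.318  0.984]
clock: 42.25
eef_pos: [450.3, 222.0, 133.9]
tool_rot: [-3.131, -0.001, 0.982]
force: [-0.1, 0.1, -2.2]
width: 46.8
gripper_force: 64.3
series [0.04, -0.02, 0.01, -0.0, -0.03, 0.04] m -0.0 -0.001 t 42.55 [-3.132e+00 -2.000e-03  9.820e-01]
```

Vial 2 is empty too (0.018 against 0). Comparing the tilt slopes against weight (v1 1.70 at 4.5 N, v3 1.78 at 3.6 N, v2 1.55 at 2.2 N), vial 1 falls below the trend, as it would with a ball at its low end. I'll retest vial 1 with a steeper tilt.

```bash
python3 -m creep '[{"dx":0,"dy":0,"dz":-0.12,"rx":0,"ry":0,"rz":0,"grip":1},{"dx":0,"dy":0,"dz":-0.24,"rx":0,"ry":0,"rz":0,"grip":1},{"dx":0,"dy":0,"dz":-0.29,"rx":0,"ry":0,"rz":0,"grip":1},{"dx":0,"dy":0,"dz":-0.303,"rx":0,"ry":0,"rz":0,"grip":1},{"dx":0,"dy":0,"dz":-0.303,"rx":0,"ry":0,"rz":0,"grip":-1}]'
python3 -m creep '[{"dx":0,"dy":0,"dz":0,"rx":0,"ry":0,"rz":0,"grip":-1},{"dx":0,"dy":0,"dz":0,"rx":0,"ry":0,"rz":0,"grip":-1},{"dx":0,"dy":0,"dz":0.12,"rx":0,"ry":0,"rz":0,"grip":-1},{"dx":0.03,"dy":-0.06,"dz":0.25,"rx":0,"ry":0,"rz":0,"grip":-1},{"dx":0.08,"dy":-0.16,"dz":0.25,"rx":0,"ry":0,"rz":0,"grip":-1}]'
```

```text
clock: 43.18
eef_pos: [451.6, 222.1, 13.6]
tool_rot: [-3.133, -0.002, 0.982]
force: [-0.5, -0.0, 0.6]
width: 63.1
gripper_force: 0.0
clock: 43.8
eef_pos: [485.3, 160.4, 116.4]
tool_rot: [-3.136, -0.007, 0.988]
force: [0.7, 0.9, 0.3]
width: 85.3
gripper_force: 0.0
```

```bash
python3 -m creep '[{"dx":0.045,"dy":-0.085,"dz":0,"rx":0,"ry":0,"rz":-0.002,"grip":-1},{"dx":0.045,"dy":-0.085,"dz":-0.06,"rx":0,"ry":0,"rz":-0.002,"grip":-1},{"dx":0.045,"dy":-0.085,"dz":-0.18,"rx":0,"ry":0,"rz":-0.002,"grip":-1},{"dx":0.045,"dy":-0.085,"dz":-0.255,"rx":0,"ry":0,"rz":-0.002,"grip":-1},{"dx":0.045,"dy":-0.085,"dz":-0.257,"rx":0,"ry":0,"rz":-0.002,"grip":1}]'
python3 -m creep '[{"dx":0,"dy":0,"dz":0,"rx":0,"ry":0,"rz":0,"grip":1},{"dx":0,"dy":0,"dz":0,"rx":0,"ry":0,"rz":0,"grip":1},{"dx":0,"dy":0,"dz":0,"rx":0,"ry":0,"rz":0,"grip":1},{"dx":0,"dy":0,"dz":0.1,"rx":0,"ry":0,"rz":0,"grip":1},{"dx":0,"dy":0,"dz":0.25,"rx":0,"ry":0,"rz":0,"grip":1}]'
python3 -m creep '[{"dx":0,"dy":0,"dz":0.1,"rx":-0.023,"ry":0.016,"rz":0,"grip":1},{"dx":0,"dy":0,"dz":0.1,"rx":-0.046,"ry":0.032,"rz":0,"grip":1},{"dx":0,"dy":0,"dz":0.1,"rx":-0.069,"ry":0.047,"rz":0,"grip":1},{"dx":0,"dy":0,"dz":0.1,"rx":-0.069,"ry":0.047,"rz":0,"grip":1},{"dx":0,"dy":0,"dz":0.1,"rx":-0.069,"ry":0.047,"rz":0,"grip":1}]'
python3 q.py 10
python3 -m creep '[{"dx":0,"dy":0,"dz":0,"rx":0.015,"ry":-0.01,"rz":0,"grip":1},{"dx":0,"dy":0,"dz":0,"rx":0.035,"ry":-0.024,"rz":0,"grip":1},{"dx":0,"dy":0,"dz":0,"rx":0.055,"ry":-0.037,"rz":0,"grip":1},{"dx":0,"dy":0,"dz":0,"rx":0.069,"ry":-0.047,"rz":0,"grip":1},{"dx":0,"dy":0,"dz":0,"rx":0.069,"ry":-0.047,"rz":0,"grip":1}]';python3 q.py 10
```

```text
clock: 44.42
eef_pos: [499.7, 124.2, 8.8]
tool_rot: [-3.13, 0.001, 0.97]
force: [-0.2, -0.2, 0.0]
width: 69.9
gripper_force: 0.0
clock: 45.05
eef_pos: [499.5, 124.6, 110.3]
tool_rot: [-3.13, 0.002, 0.971]
force: [1.8, -0.0, -4.7]
width: 46.6
gripper_force: 64.5
clock: 45.68
eef_pos: [500.6, 124.2, 150.0]
tool_rot: [-3.134, 0.524, 0.97]
force: [-0.1, -0.9, -4.0]
width: 46.9
gripper_force: 67.2
series [-0.85, -0.89, -0.91, -0.96, -0.88, -0.91, -0.91, -0.88, -0.92, -0.88] m -0.897 -0.9 t 46.175 [-3.133  0.523  0.97 ]
clock: 46.8
eef_pos: [499.7, 122.1, 151.1]
tool_rot: [-3.131, -0.0, 0.966]
force: [-0.2, 0.5, -4.3]
width: 46.5
gripper_force: 67.1
series [0.0, 0.05, 0.06, 0.02, 0.0, 0.02, 0.06, 0.12, 0.06, 0.06] m 0.027 0.064 t 47.3 [-3.132  0.     0.972]
```

```bash
python3 -m creep '[{"dx":0,"dy":0,"dz":0,"rx":0.023,"ry":-0.016,"rz":0,"grip":1},{"dx":0,"dy":0,"dz":0,"rx":0.046,"ry":-0.031,"rz":0,"grip":1},{"dx":0,"dy":0,"dz":0,"rx":0.055,"ry":-0.037,"rz":0,"grip":1},{"dx":0,"dy":0,"dz":0,"rx":0.055,"ry":-0.037,"rz":0,"grip":1},{"dx":0,"dy":0,"dz":0,"rx":0.055,"ry":-0.037,"rz":0,"grip":1}]'
python3 q.py 6
python3 -m creep '[{"dx":0,"dy":0,"dz":0,"rx":-0.02,"ry":0.0135,"rz":0,"grip":1},{"dx":0,"dy":0,"dz":0,"rx":-0.04,"ry":0.027,"rz":0,"grip":1},{"dx":0,"dy":0,"dz":0,"rx":-0.055,"ry":0.037,"rz":0,"grip":1},{"dx":0,"dy":0,"dz":0,"rx":-0.055,"ry":0.037,"rz":0,"grip":1},{"dx":0,"dy":0,"dz":0,"rx":-0.055,"ry":0.037,"rz":0,"grip":1}]';python3 q.py 8
```

```text
clock: 47.92
eef_pos: [501.2, 122.6, 150.0]
tool_rot: [-3.128, -0.417, 0.966]
force: [0.1, 0.3, -5.2]
width: 46.8
gripper_force: 67.2
series [0.73, 0.73, 0.75, 0.73, 0.73, 0.73] m 0.734 0.735 t 48.225 [-3.129 -0.417  0.972]
clock: 48.85
eef_pos: [500.2, 126.0, 149.7]
tool_rot: [-3.131, -0.001, 0.974]
force: [0.5, -0.4, -4.2]
width: 46.6
gripper_force: 67.1
series [0.02, 0.05, -0.06, 0.01, 0.01, -0.02, -0.03, -0.01] m 0.007 -0.007 t 49.25 [-3.132e+00 -1.000e-03  9.680e-01]
```

Vial 1 fits the ball model at every tilt: with a 0.07 N·m ball the slope is constant at 1.89–1.97, as its weight predicts. The levelled difference also has the right sign. So I'll seat vial 1.

```bash
python3 -m creep '[{"dx":-0.04,"dy":-0.11,"dz":0,"rx":0,"ry":0,"rz":0.029,"grip":1},{"dx":-0.08,"dy":-0.22,"dz":0,"rx":0,"ry":0,"rz":0.058,"grip":1},{"dx":-0.12,"dy":-0.32,"dz":0,"rx":0,"ry":0,"rz":0.087,"grip":1},{"dx":-0.144,"dy":-0.389,"dz":0,"rx":0,"ry":0,"rz":0.116,"grip":1},{"dx":-0.144,"dy":-0.389,"dz":0,"rx":0,"ry":0,"rz":0.145,"grip":1}]'
```

```text
clock: 49.88
eef_pos: [442.3, -34.6, 150.4]
tool_rot: [-3.132, -0.0, 1.881]
force: [-0.8, 0.7, -4.8]
width: 46.8
gripper_force: 67.1
```

```bash
python3 -m creep '[{"dx":0,"dy":0,"dz":0,"rx":0,"ry":0,"rz":0.029,"grip":1},{"dx":0,"dy":0,"dz":0,"rx":0,"ry":0,"rz":0.058,"grip":1},{"dx":0,"dy":0,"dz":-0.05,"rx":0,"ry":0,"rz":0.087,"grip":1},{"dx":0,"dy":0,"dz":-0.11,"rx":0,"ry":0,"rz":0.0956,"grip":1},{"dx":0,"dy":0,"dz":-0.125,"rx":0,"ry":0,"rz":0.0956,"grip":1}]'
python3 q.py 1 pics/sw.png; python3 -c "
from h import *
im=get_image('side');cv2.imwrite('pics/ss.png',cv2.resize(im[200:340,190:330,::-1],None,fx=4,fy=4,interpolation=cv2.INTER_CUBIC))"
```

```text
clock: 50.5
eef_pos: [442.6, -31.8, 99.3]
tool_rot: [-3.131, -0.003, 2.48]
force: [-0.6, 0.0, -4.3]
width: 46.7
gripper_force: 67.0
series [0.01] m 0.005 0.005 t 50.55 [-3.131e+00 -2.000e-03  2.480e+00]
```

View pics/ss.png

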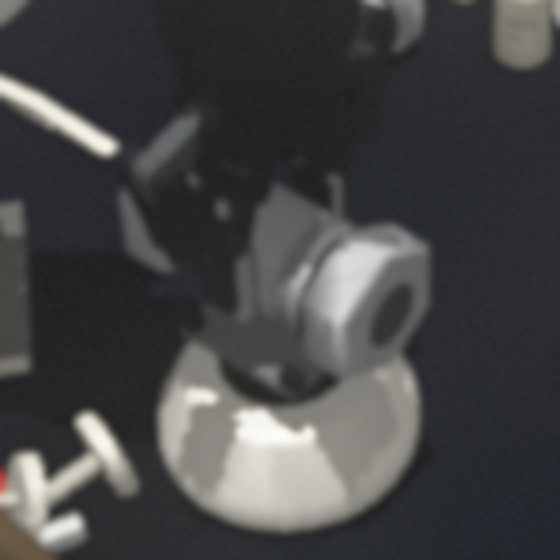

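View pics/sw.png

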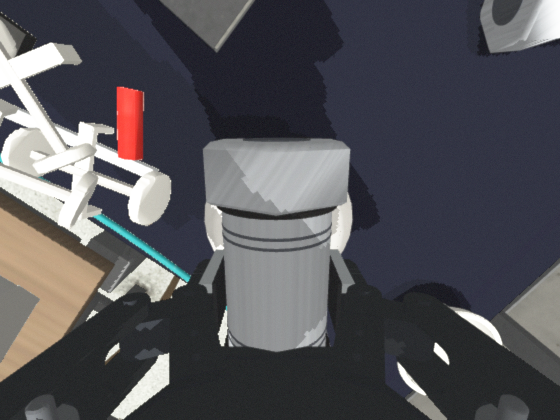

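The vial sits square and centred over the saddle. Now I'll press it down.

```bash
python3 -m creep '[{"dx":0,"dy":0,"dz":-0.02,"rx":0,"ry":0,"rz":0,"grip":1},{"dx":0,"dy":0,"dz":-0.035,"rx":0,"ry":0,"rz":0,"grip":1},{"dx":0,"dy":0,"dz":-0.045,"rx":0,"ry":0,"rz":0,"grip":1},{"dx":0,"dy":0,"dz":-0.052,"rx":0,"ry":0,"rz":0,"grip":1},{"dx":0,"dy":0,"dz":-0.057,"rx":0,"ry":0,"rz":0,"grip":1}]'
```

```text
clock: 51.22
eef_pos: [443.7, -31.1, 78.0]
tool_rot: [-3.133, -0.0, 2.482]
force: [-1.7, -0.0, 10.3]
width: 46.6
gripper_force: 68.6
```

```bash
python3 -m creep '[{"dx":0,"dy":0,"dz":-0.005,"rx":0,"ry":0,"rz":0,"grip":1},{"dx":0,"dy":0,"dz":-0.008,"rx":0,"ry":0,"rz":0,"grip":1},{"dx":0,"dy":0,"dz":-0.01,"rx":0,"ry":0,"rz":0,"grip":1},{"dx":0,"dy":0,"dz":-0.01,"rx":0,"ry":0,"rz":0,"grip":1},{"dx":0,"dy":0,"dz":-0.01,"rx":0,"ry":0,"rz":0,"grip":1}]'
```

```text
clock: 51.85
eef_pos: [443.7, -31.2, 76.4]
tool_rot: [-3.134, 0.001, 2.482]
force: [-7.3, 0.9, 39.0]
width: 46.3
gripper_force: 72.3
```

```bash
python3 -m creep '[{"dx":0,"dy":0,"dz":0.001,"rx":0,"ry":0,"rz":0,"grip":1},{"dx":0,"dy":0,"dz":0.001,"rx":0,"ry":0,"rz":0,"grip":1},{"dx":0,"dy":0,"dz":0.001,"rx":0,"ry":0,"rz":0,"grip":1},{"dx":0,"dy":0,"dz":0.001,"rx":0,"ry":0,"rz":0,"grip":1},{"dx":0,"dy":0,"dz":0.001,"rx":0,"ry":0,"rz":0,"grip":1}]'
python3 -m creep '[{"dx":0,"dy":0,"dz":0,"rx":0,"ry":0,"rz":0,"grip":1},{"dx":0,"dy":0,"dz":0,"rx":0,"ry":0,"rz":0,"grip":1},{"dx":0,"dy":0,"dz":0,"rx":0,"ry":0,"rz":0,"grip":1},{"dx":0,"dy":0,"dz":0,"rx":0,"ry":0,"rz":0,"grip":1},{"dx":0,"dy":0,"dz":0,"rx":0,"ry":0,"rz":0,"grip":1}]'
python3 -m creep '[{"dx":0,"dy":0,"dz":0.05,"rx":0,"ry":0,"rz":0,"grip":1},{"dx":0,"dy":0,"dz":0.15,"rx":0,"ry":0,"rz":0,"grip":1},{"dx":0,"dy":0,"dz":0.25,"rx":0,"ry":0,"rz":0,"grip":1},{"dx":0.05,"dy":0.01,"dz":0.28,"rx":0,"ry":0,"rz":0,"grip":1},{"dx":0.15,"dy":0.04,"dz":0.28,"rx":0,"ry":0,"rz":0,"grip":1}]'
```

```text
clock: 52.48
eef_pos: [443.7, -31.2, 76.4]
tool_rot: [-3.134, 0.001, 2.482]
force: [-6.4, 1.1, 34.6]
width: 46.7
gripper_force: 71.6
clock: 53.1
eef_pos: [443.7, -31.1, 76.4]
tool_rot: [-3.134, 0.001, 2.482]
force: [-5.7, 1.3, 33.8]
width: 46.6
gripper_force: 71.6
clock: 53.72
eef_pos: [503.1, -15.9, 187.0]
tool_rot: [-3.132, -0.0, 2.481]
force: [1.0, 0.3, -4.5]
width: 46.7
gripper_force: 67.1
```

```bash
python3 -m creep '[{"dx":0.12,"dy":0.03,"dz":0,"rx":0,"ry":0,"rz":0,"grip":1},{"dx":0.22,"dy":0.055,"dz":-0.02,"rx":0,"ry":0,"rz":0,"grip":1},{"dx":0.262,"dy":0.064,"dz":-0.03,"rx":0,"ry":0,"rz":0,"grip":1},{"dx":0.262,"dy":0.064,"dz":-0.03,"rx":0,"ry":0,"rz":0,"grip":1},{"dx":0.262,"dy":0.064,"dz":-0.03,"rx":0,"ry":0,"rz":0,"grip":1}]'
python3 -m creep '[{"dx":0,"dy":0,"dz":0,"rx":0,"ry":0,"rz":0,"grip":1},{"dx":0,"dy":0,"dz":0,"rx":0,"ry":0,"rz":0,"grip":1},{"dx":0,"dy":0,"dz":0,"rx":0,"ry":0,"rz":0,"grip":1},{"dx":0,"dy":0,"dz":0,"rx":0,"ry":0,"rz":0,"grip":1},{"dx":0,"dy":0,"dz":0,"rx":0,"ry":0,"rz":0,"grip":1}]'
python3 -c "
from h import *
cv2.imwrite('pics/end.png',get_image('top')[:,:,::-1])"
```

```text
clock: 54.35
eef_pos: [606.6, 10.0, 173.3]
tool_rot: [-3.13, -0.002, 2.482]
force: [-1.1, -1.2, -4.3]
width: 46.5
gripper_force: 67.1
clock: 54.98
eef_pos: [608.2, 10.4, 173.8]
tool_rot: [-3.132, -0.001, 2.482]
force: [-0.2, -0.5, -4.2]
width: 46.7
gripper_force: 67.1
```

View pics/end.png

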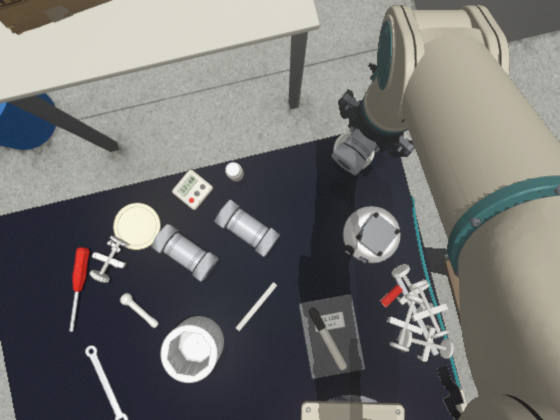

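The other two vials lie at (185,253) and (246,228), where they started. The timer and bottle haven't moved, and the held vial hides the mortar at about (354,152). Everything is in place, so I'm handing in.

```bash
python3 -c "
from cell import ctrl
print(ctrl.finish_job())"
```

```text
the job is handed in; nothing more can be done
None
```

I handed the job in at 55 s: vial 1 (nearest the mixer) was pressed fully down for over a second and is now held level about 165 mm above the bench over the mortar, with the other two flat where they lay; choosing vial 1 is an inference from how its torque changed with tilt, because the levelled ball test was not clear-cut for any vial (vial 1 shifted about 0.05 N·m between ends, against the 0.14 expected).

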